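# Pack the nested pastry cutters into their box

### The job

Pack away the four round pastry cutters: stand them upright one inside another in the middle of the white box base, beginning with the smallest (yellow) and setting each next size round it: green, blue, then red. Then close the box by putting its white cover on over them, fully home inside the rim of the base. Leave the two brown baking cups standing among them undisturbed.

Things in the scene. Friction and masses are not known exactly. Their poses are not given: they have to be found in the camera images.
- cutter26_mid (a point): Yellow nylon round pastry cutter (smallest of four): a plain upright tube open at top and bottom, outer diameter 26 mm, wall 2 mm, 34 mm tall, loose, weighing 10 to 50 g. The point is its centre on the axis, half-way up, 17 mm above its lower edge; z points up along the axis. Grasp it from outside across its diameter.
- cutter39_mid (a point): Green nylon round pastry cutter (second of four): a plain upright tube open at top and bottom, outer diameter 39 mm, wall 2 mm, 34 mm tall, loose, weighing 10 to 50 g. The point is its centre on the axis, half-way up, 17 mm above its lower edge; z points up along the axis. Grasp it from outside across its diameter. It goes round the yellow one with about 4.5 mm to spare all round.
- cutter52_mid (a point): Blue nylon round pastry cutter (third of four): a plain upright tube open at top and bottom, outer diameter 52 mm, wall 2 mm, 34 mm tall, loose, weighing 10 to 50 g. The point is its centre on the axis, half-way up, 17 mm above its lower edge; z points up along the axis. Grasp it from outside across its diameter. It goes round the green one with about 4.5 mm to spare all round.
- cutter66_mid (a point): Red nylon round pastry cutter (largest of four): a plain upright tube open at top and bottom, outer diameter 66 mm, wall 2 mm, 34 mm tall, loose, weighing 10 to 50 g. The point is its centre on the axis, half-way up, 17 mm above its lower edge; z points up along the axis. Grasp it from outside across its diameter. It goes round the blue one with about 5 mm to spare all round.
- box_base: White round base of the cutter box, fixed to the bench: an open shallow dish, outer diameter 104 mm, 9 mm high, rim 3 mm thick (inside diameter 98 mm), floor 3 mm thick and flat. Origin at the centre of its underside on the bench, z up, so its inner floor is 3 mm above the origin.
- cover_knob (a point): White round cover of the cutter box with a black knob on top, loose, standing on its open side, 60 to 130 g. The white part is 89 mm in outer diameter, 84 mm inside and 46 mm tall (43 mm inside); the knob is 20 to 22 mm across and 24 mm tall above that (its lowest 4 mm flares to 26 mm). The point is the middle of the knob, 58 mm above the cover's lower edge, z up. The cover's edge stands on the floor of the base inside its rim, with about 4 mm to spare all round.
- baking_cup1: Brown card baking cup, empty, loose, a bystander: 70 mm across the mouth, 58 mm across the foot, 44 mm tall. Origin at the centre of its underside, z up.
- baking_cup2: Brown card baking cup, empty, loose, a bystander: 70 mm across the mouth, 58 mm across the foot, 44 mm tall. Origin at the centre of its underside, z up.
Things that resemble listed ones, but are neither listed nor needed, are in the scene too. Of the things shaped like the part that bears cutter66_mid, the red one is meant.

How it is judged:
On the way, in this order (a step that is already met when the one before it is completed fails the run):
1. the yellow cutter stands on the floor of the base, near its middle (z of cutter26_mid in the frame of box_base between 0.017 and 0.023 m and angle between cutter26_mid's own z axis and vertical below 0.08 rad and horizontal distance between cutter26_mid and box_base below 0.014 m), for 0.2 s.
2. the green cutter stands on the floor of the base, round the yellow one (z of cutter39_mid in the frame of box_base between 0.017 and 0.023 m and angle between cutter39_mid's own z axis and vertical below 0.08 rad and horizontal distance between cutter39_mid and box_base below 0.014 m and horizontal distance between cutter39_mid and cutter26_mid below 0.0065 m), for 0.2 s.
3. the blue cutter stands on the floor of the base, round the green one (z of cutter52_mid in the frame of box_base between 0.017 and 0.023 m and angle between cutter52_mid's own z axis and vertical below 0.08 rad and horizontal distance between cutter52_mid and box_base below 0.014 m and horizontal distance between cutter52_mid and cutter39_mid below 0.0065 m), for 0.2 s.
4. the red cutter stands on the floor of the base, round the blue one (z of cutter66_mid in the frame of box_base between 0.017 and 0.023 m and angle between cutter66_mid's own z axis and vertical below 0.08 rad and horizontal distance between cutter66_mid and box_base below 0.014 m and horizontal distance between cutter66_mid and cutter52_mid below 0.0065 m), for 0.2 s.
At the end, for the whole second after the job is handed in: Each cutter upright (0.08 rad) on the base's floor (3 mm), within 6.5 mm of the next smaller one's centre and 14 mm of the base's; the cover level (0.06 rad) on the base's floor (3 mm), within 7 mm of its middle (all of step 1 and all of step 2 and all of step 3 and all of step 4 and z of cover_knob in the frame of box_base between 0.058 and 0.064 m and angle between cover_knob's own z axis and vertical below 0.06 rad and horizontal distance between cover_knob and box_base below 0.007 m); the robot touches nothing.
It fails at once if a baking cup is shoved more than 20 mm or tipped (distance of baking_cup1 from where it was at the start of the episode above 0.02 m or angle between baking_cup1's own z axis and vertical above 0.3 rad).
It fails at once if a baking cup is shoved more than 20 mm or tipped (distance of baking_cup2 from where it was at the start of the episode above 0.02 m or angle between baking_cup2's own z axis and vertical above 0.3 rad).
It also fails if it takes over 128 s, if anything falls off the work surface, if the arm or the gripper's body presses on something with over 40 N, if the wrist force passes 120 N, or if a joint passes its speed limit or range.

### The arm

A 7-joint arm with a two-finger parallel gripper is mounted at the origin on the work surface. World frame = base frame: x ahead of the robot, y to its left, z up, the work surface at z = 0. Lengths are in m, angles in rad, forces in N, time in s.
With the tool pointing down it reaches from about 0.4 to 0.9 m from the base axis. Payload 5.5 kg.
Tool frame: the origin (TCP) lies midway between the tips of the shut fingers; the grasp point (between the pads) lies 19 mm behind it; x points along the fingers, z is the direction in which the jaws open and shut, and the axes are right-handed (so a half turn about x gives the same grasp; the last joint's range is limited). The gripper opens to 92 mm and grips with 3 to 60 N. Pads are 19 mm wide; open, the fingers measure 130 mm over their backs; the gripper's body (75 mm by 190 mm) begins 47 mm behind the grasp point.
Start: joints at [-1.045, 0.501, -0.427, 1.55, 0.221, 1.138, -0.21], TCP at [0.169, 0.628, 0.227] pointing down, gripper open.
Joint ranges: [-2.88, 2.88], [-0.31, 2.03], [-1.54, 1.56], [0.2, 2.42], [-1.41, 4.55], [0.19, 2.02], [-2.57, 2.57]. Speed limits (rad/s): [2.57, 2.57, 3.14, 3.14, 3.14, 3.14, 3.14].

### API

Orientations are given as [roll, pitch, yaw] about the fixed x, y, z axes, in that order (R = Rz(yaw) Ry(pitch) Rx(roll)).
In Python, from station import robot gives the robot as it stands.
- The arm moves only by the shell command python3 -m inch 'ROWS' [OPENING]. ROWS is JSON, a list of rows, each an object with "travel": the shift along the tool's x, y, z in mm, a list of three; "turn": the turn about the tool's x in degrees. In form: [{"travel": [tx, ty, tz], "turn": turn}, ...]. A call has 1 to 10 rows; each row shifts and turns the commanded pose from where the row before left it, along the tool's axes as they then stand; what a row does not reach is not made up. A row lasts 1/8 s, in which the tool goes at most 62.5 mm and 10.7 degrees, less where a joint would pass 70% of its speed; a pose out of reach is approached as far as the arm can. A call with a gripper value outside its range is refused whole. OPENING is the finger opening in mm, from 0 to 91.8, set as the call begins (- or left out, the last holds). The fingers move at their own pace and stop on an object; the grip force is fixed at half the most. Time passes only in rows, so rows that do not move let the fingers close. It gives the time, the measured TCP pose, the force and the opening at its end, in the units of the state.
- robot.read_state(): the state, without advancing time (a new reading comes with each control period).
- robot.camera(name): name is "side" or "top"; returns a dict with "image" (420x560x3 uint8, red, green, blue), "K" (3x3 intrinsics, pixels), "distortion" ([k1, k2, p1, p2, k3] as OpenCV has them; the pictures are not rectified), "world_from_camera" (4x4, takes a point from camera to world coordinates). Camera axes: x right, y down, z forward; pixel columns grow to the right and rows downward; lengths in m; the calibration is good to about 2 mm. A picture is of the moment at which its call begins. There is no depth.
- robot.sign_off(): hands the job in, once; it reports no verdict.
The state is a dict: "t": time; "joint_pos": joint angles; "joint_vel": joint speeds; "effort": joint torques, N m; "position": TCP position; "tcp_rot": TCP orientation; "wrist_force": force on the tool from outside, world axes, zero at the start; "wrist_torque": the same for the moment, N m; "gripper_width": finger opening in m.
Only numpy, scipy, OpenCV 4.12 (cv2) and the standard library are available. Lean on these libraries where they do the work, as an engineer would, in place of code of your own. Each camera call takes 0.05 s, during which the arm holds its last target. There are 200 camera calls.

## Working session

There is one attempt and no reset: what is moved stays moved. The work goes in short steps, Python scripts to look and compute and a shell command to move; the robot and the scene stay as the last step left them, time stands still between calls to the robot, and variables do not carry over. Pictures are saved under pics/ and viewed, about 12 in all and at most 16, crops included, and the job is handed in when it is done.

```bash
ls; mkdir -p pics
python3 - <<'E'
from station import robot
import cv2
s=robot.read_state();print(s['t'],s['position'],s['tcp_rot'],s['gripper_width'])
for n in('top','side'):
    c=robot.camera(n);cv2.imwrite(f'pics/{n}0.png',c['image'][:,:,::-1]);print(n,c['K'],c['distortion'],c['world_from_camera'])
E
```

```text
pics
0.0 [0.16873556 0.62700312 0.2256877 ] [ 3.11761082  1.56889917 -1.85752689] 0.09190073681647168
top [[431.50337235   0.         275.2950671 ]
 [  0.         431.50337235 215.81732159]
 [  0.           0.           1.        ]] [-0.13707942  0.          0.          0.          0.        ] [[-0.02169076 -0.98905355  0.14595406  0.33470205]
 [-0.99974666  0.02058029 -0.00911419  0.01709644]
 [ 0.00601064 -0.14611478 -0.98924938  1.13871518]
 [ 0.          0.          0.          1.        ]]
side [[490.40138694   0.         279.49331853]
 [  0.         490.40138694 205.73748944]
 [  0.           0.           1.        ]] [-0.02441215  0.          0.          0.          0.        ] [[ 0.80578968 -0.44728614  0.38812124  0.15287912]
 [-0.5919211  -0.58814205  0.55110647 -0.53433859]
 [-0.01823187 -0.67381306 -0.7386769   0.76216313]
 [ 0.          0.          0.          1.        ]]
```

View pics/top0.png

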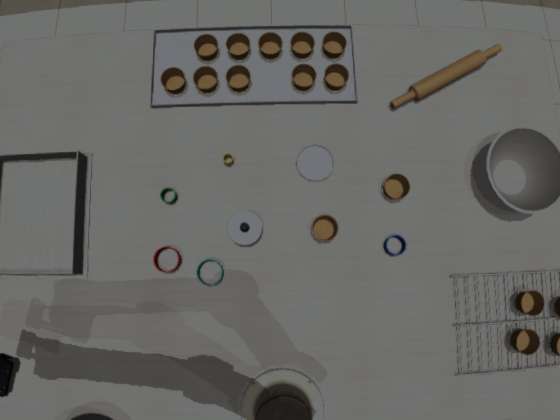

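View pics/side0.png

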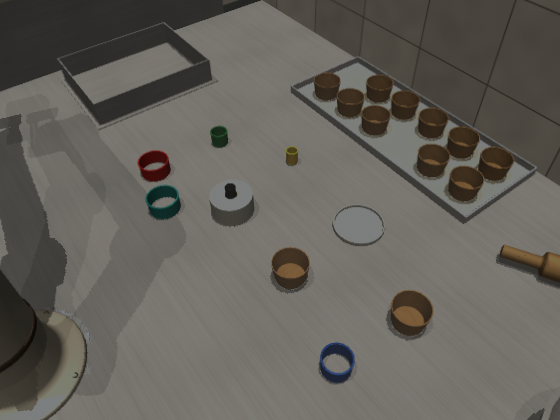

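Top view: yellow (228,159), green (169,196), red (168,259), teal decoy (210,272), cover (245,228), base (315,163), cups (396,187) and (324,229), blue (395,245). The side view agrees: base (358,225), cover (232,203).

```bash
cat > h.py <<'E'
import numpy as np, cv2
from scipy.optimize import least_squares
from station import robot
def proj(c,P):
    W=np.linalg.inv(c['world_from_camera'])
    return cv2.projectPoints(np.float64(P),cv2.Rodrigues(W[:3,:3])[0],W[:3,3],c['K'],np.float64(c['distortion']))[0][:,0]
def tube(x,y,z0,h,d0,d1=None):
    a=np.linspace(0,2*np.pi,60,endpoint=False);d1=d1 or d0
    return np.vstack([np.c_[x+d/2*np.cos(a),y+d/2*np.sin(a),0*a+z] for d,z in((d0,z0),(d1,z0+h))])
def cen(pts):
    m=cv2.moments(cv2.convexHull(np.float32(pts)));return np.array([m['m10'],m['m01']])/m['m00'],m['m00']
HUE=dict(yellow=(22,36),green=(50,76),blue=(108,128),red=(0,8),brown=(9,20))
DIM=dict(yellow=(.034,.026),green=(.034,.039),blue=(.034,.052),red=(.034,.066),brown=(.044,.058,.070))
def mask(c,name):
    H=cv2.cvtColor(c['image'],cv2.COLOR_RGB2HSV);lo,hi=HUE[name]
    h=H[:,:,0];m=(h>=lo)&(h<=hi)
    if name=='red': m|=h>=172
    return (m&(H[:,:,1]>(90))&(H[:,:,2]>25)).astype(np.uint8)
def solve(cams,meas,z0,dims):
    f=lambda p:np.hstack([cen(proj(c,tube(*p,z0,*dims)))[0]-m for c,m in zip(cams,meas)])
    r=least_squares(f,[.55,.1],diff_step=1e-4,x_scale=.01);return r.x
def find(c,name,near,rad=30,join=True):
    m=mask(c,name);k=np.zeros_like(m);cv2.circle(k,tuple(int(v) for v in near),rad,1,-1);m&=k
    n,l,s,_=cv2.connectedComponentsWithStats(m,connectivity=8)
    ok=[i for i in range(1,n) if s[i,4]>=6]
    ys,xs=np.nonzero(np.isin(l,ok));return cen(np.c_[xs,ys]) if len(xs)>5 else (None,0)
E
python3 - <<'E'
from h import *
cams=[robot.camera('top'),robot.camera('side')]
N=dict(yellow=[(228,159),(292,156)],green=[(169,196),(220,136)],blue=[(395,245),(337,361)],red=[(168,259),(154,165)])
def rep(lbl,name,near,rad=28):
    ms=[find(c,name,q,rad) for c,q in zip(cams,near)]
    X=[solve([c],[m[0]],0,DIM[name]) for c,m in zip(cams,ms)]
    b=solve(cams,[m[0] for m in ms],0,DIM[name])
    ar=[(m[1],cen(proj(c,tube(*b,0,*DIM[name])))[1]) for c,m in zip(cams,ms)]
    print(lbl,X[0].round(4),X[1].round(4),'both',b.round(4),np.round(ar,0).tolist())
for n,q in N.items(): rep(n,n,q)
rep('cup1','brown',[(396,187),(411,314)]);rep('cup2','brown',[(324,229),(290,269)])
t,s=[c['image'][:,:,::-1] for c in cams]
cr=[t[135:190,288:343],t[198:260,215:277],s[195:255,328:388],s[170:230,202:262]]
cv2.imwrite('pics/c1.png',np.hstack([cv2.convertScaleAbs(cv2.resize(k,(400,400),interpolation=0),alpha=1.3) for k in cr]).reshape(400,1600,3)[:, :].reshape(400,2,800,3).transpose(1,0,2,3).reshape(800,800,3)[:, :][::1] if 0 else np.vstack([np.hstack([cv2.resize(k,(300,300),interpolation=0) for k in cr[i:i+2]]) for i in(0,2)]))
E
```

```text
yellow [0.6576 0.1315] [0.659  0.1316] both [0.6584 0.1314] [[88.0, 107.0], [172.0, 197.0]]
green [0.5617 0.2913] [0.562  0.2905] both [0.5619 0.291 ] [[174.0, 219.0], [264.0, 321.0]]
blue [ 0.4164 -0.306 ] [ 0.4173 -0.3044] both [ 0.417  -0.3048] [[328.0, 371.0], [1050.0, 1105.0]]
red [0.3917 0.2926] [0.3934 0.2918] both [0.3927 0.2922] [[544.0, 575.0], [786.0, 805.0]]
cup1 [ 0.5702 -0.3145] [ 0.5709 -0.3153] both [ 0.5707 -0.3151] [[482.0, 585.0], [1443.0, 1572.0]]
cup2 [ 0.4631 -0.1182] [ 0.4646 -0.1195] both [ 0.4641 -0.1191] [[490.0, 579.0], [1221.0, 1300.0]]
```

View pics/c1.png

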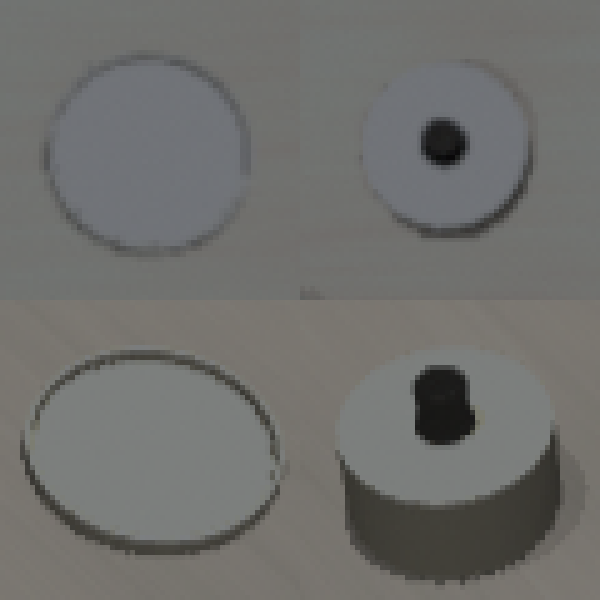

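Base rim and knob are clear in both views: base outline is centred at about (314.4,162.8) top and (358.1,224.9) side.

```bash
cat >> h.py <<'E'
from scipy.spatial.transform import Rotation as Rn
def go(x,y,z,jaw=None):
    """needed travel in tool axes (mm) and turn (deg) AFTER which travel holds; jaw = world angle of jaw axis, deg"""
    s=robot.read_state();R=Rn.from_euler('xyz',s['tcp_rot']).as_matrix()
    ja=np.degrees(np.arctan2(R[1,2],R[0,2]))
    d=(np.array([x,y,z])-s['position'])*1000
    print('t',round(s['t'],2),'pos',s['position'].round(4),'jaw',ja.round(1),'w',round(s['gripper_width']*1000,1),'F',s['wrist_force'].round(1),'tilt',(R[:,0]).round(3))
    print(' travel now-axes',(R.T@d).round(1))
    if jaw is not None:
        t=-((jaw-ja+90)%180-90)
        print(' turn',round(t,1),'travel after turn',((R@Rn.from_euler('x',t,degrees=True).as_matrix()).T@d).round(1))
E
python3 - <<'E'
from h import *
cams=[robot.camera('top'),robot.camera('side')]
m=[np.array([314.4,162.8]),np.array([358.1,224.9])];D=(.009,.104)
print('base',[solve([c],[k],0,D).round(4) for c,k in zip(cams,m)],solve(cams,m,0,D).round(4))
ms=[]
for c,q in zip(cams,[(245,228),(231,192)]):
    g=c['image'].max(2);k=np.zeros_like(g);cv2.circle(k,q,13,1,-1)
    ys,xs=np.nonzero((g<55)&(k>0));ms.append(cen(np.c_[xs,ys])[0]);print(len(xs),ms[-1])
D=(.024,.021);print('knob',[solve([c],[k],.046,D).round(4) for c,k in zip(cams,ms)],solve(cams,ms,.046,D).round(4))
# teal
HUE['teal']=(80,98);DIM['teal']=DIM['red']
print('teal',solve([cams[0]],[find(cams[0],'teal',(210,272))[0]],0,DIM['red']).round(3))
go(.6584,.1314,.12,0)
E
```

```text
base [array([ 0.6456, -0.1027]), array([ 0.647 , -0.1056])] [ 0.6467 -0.1045]
63 [243.95833333 227.09615385]
146 [230.13962264 190.99496855]
knob [array([0.4669, 0.0867]), array([0.4677, 0.083 ])] [0.4676 0.0849]
teal [0.357 0.18 ]
t 0.3 pos [0.1688 0.6275 0.2264] jaw 74.9 w 91.7 F [0.5 0.7 0.4] tilt [-0.    -0.001 -1.   ]
 travel now-axes [ 106.5 -601.7 -351.8]
 turn 74.9 travel after turn [ 106.5 -496.   489.7]
```

```bash
python3 -m inch '[{"travel":[0,0,0],"turn":10.7},{"travel":[0,0,0],"turn":10.7},{"travel":[0,0,0],"turn":10.7},{"travel":[0,0,0],"turn":10.7},{"travel":[0,0,0],"turn":10.7},{"travel":[0,0,0],"turn":10.7},{"travel":[0,0,0],"turn":10.7},{"travel":[0,0,0],"turn":0}]' 60; python3 -c "
from h import *
go(.6584,.1314,.12,0)"
```

```text
t: 1.3
position: [0.1687, 0.6277, 0.2267]
tcp_rot: [-0.747, 1.57, -0.745]
wrist_force: [-0.3, 0.1, -0.6]
gripper_width: 0.0599
t 1.3 pos [0.1687 0.6277 0.2267] jaw 0.2 w 59.9 F [-0.3  0.1 -0.6] tilt [ 0. -0. -1.]
 travel now-axes [ 106.9 -497.5  488.4]
 turn 0.2 travel after turn [ 106.9 -496.2  489.7]
```

```bash
python3 -m inch '[{"travel":[0,-42,41],"turn":0},{"travel":[0,-42,41],"turn":0},{"travel":[0,-42,41],"turn":0},{"travel":[0,-42,41],"turn":0},{"travel":[0,-42,41],"turn":0},{"travel":[0,-42,41],"turn":0},{"travel":[0,-42,41],"turn":0},{"travel":[0,-42,41],"turn":0},{"travel":[0,-42,41],"turn":0},{"travel":[0,-42,41],"turn":0}]' 60 >/dev/null; python3 -m inch '[{"travel":[20,-38,39],"turn":0},{"travel":[40,-38,39],"turn":0},{"travel":[45,0,0],"turn":0},{"travel":[0,0,0],"turn":0},{"travel":[0,0,0],"turn":0}]' 60
python3 - <<'E'
from h import *
go(.6584,.1314,.07,0)
cams=[robot.camera('top'),robot.camera('side')]
t,s=[c['image'][:,:,::-1] for c in cams]
cv2.imwrite('pics/y1.png',np.hstack([cv2.resize(t[110:210,180:280],(400,400),interpolation=0),cv2.resize(s[90:190,230:330],(400,400),interpolation=0)]))
E
```

```text
t: 3.18
position: [0.6547, 0.1363, 0.1261]
tcp_rot: [0.827, 1.569, 0.831]
wrist_force: [-0.4, -0.0, -0.5]
gripper_width: 0.0603
t 3.17 pos [0.6547 0.1363 0.1261] jaw 0.2 w 60.3 F [-0.4 -0.  -0.5] tilt [ 0.001  0.001 -1.   ]
 travel now-axes [56.1 -5.   3.7]
 turn 0.2 travel after turn [56.1 -5.   3.7]
```

View pics/y1.png

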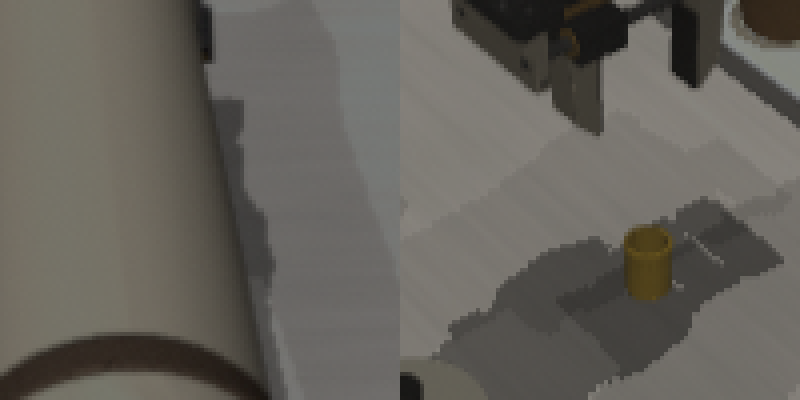

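The arm hides the top view. The side view shows the fingers straddling the yellow cutter (centre (292,156)), so I'm going down.

```bash
python3 -m inch '[{"travel":[30,-5,4],"turn":0},{"travel":[30,0,0],"turn":0},{"travel":[30,0,0],"turn":0},{"travel":[25,0,0],"turn":0},{"travel":[0,0,0],"turn":0},{"travel":[0,0,0],"turn":0}]' 60;  python3 -m inch '[{"travel":[0,0,0],"turn":0},{"travel":[0,0,0],"turn":0},{"travel":[0,0,0],"turn":0},{"travel":[0,0,0],"turn":0},{"travel":[0,0,0],"turn":0},{"travel":[0,0,0],"turn":0},{"travel":[0,0,0],"turn":0}]' 15;  python3 -m inch '[{"travel":[-30,0,0],"turn":0},{"travel":[-30,0,0],"turn":0},{"travel":[-40,0,0],"turn":0},{"travel":[0,0,0],"turn":0},{"travel":[0,0,0],"turn":0}]'
python3 - <<'E'
from h import *
go(.6467,-.1045,.11,0)
c=robot.camera('side');p=robot.read_state()['position']
q=proj(c,[[p[0],p[1],p[2]]])[0]; m=find(c,'yellow',q,30); print(q,m)
X=solve([c],[m[0]],p[2]-.011,DIM['yellow']);print('held',X,'off',(X-p[:2])*1000)
E
```

```text
t: 4.03
position: [0.6598, 0.1308, 0.012]
tcp_rot: [0.272, 1.568, 0.274]
wrist_force: [0.5, -0.2, 0.8]
gripper_width: 0.0598
t: 4.9
position: [0.6584, 0.1299, 0.0099]
tcp_rot: [0.532, 1.571, 0.533]
wrist_force: [-0.3, 0.0, 2.4]
gripper_width: 0.0255
t: 5.52
position: [0.6578, 0.1299, 0.1092]
tcp_rot: [-2.969, 1.57, -2.968]
wrist_force: [-0.8, 0.3, -1.4]
gripper_width: 0.0255
t 5.53 pos [0.6578 0.1299 0.1092] jaw 0.1 w 25.5 F [-0.8  0.3 -1.4] tilt [-0.001 -0.    -1.   ]
 travel now-axes [  -0.8 -234.4  -11.3]
 turn 0.1 travel after turn [  -0.8 -234.4  -11.1]
[291.32779414 123.34490375] (array([293.68137255, 119.66421569]), 136.0)
held [0.66398489 0.130364  ] off [6.75473901 0.60642277]
```

Run:
```python
from h import *
cams=[robot.camera('top'),robot.camera('side')]
out=[]
for c,(u,v) in zip(cams,[(314,163),(358,225)]):
    k=cv2.resize(c['image'][v-30:v+30,u-30:u+30,::-1],(400,400),interpolation=cv2.INTER_CUBIC);k=cv2.convertScaleAbs(k,alpha=1.6)
    for P,col in((tube(.6462,-.1040,.009,0,.104),(0,0,255)),(tube(.6462,-.1040,0,0,.104),(0,200,0))):
        q=(proj(c,P)[:60]-[u-30,v-30]+.5)*400/60
        for a in q[::2]: cv2.circle(k,tuple(int(x) for x in a.round()),1,col,-1)
    out.append(k)
cv2.imwrite('pics/b1.png',np.hstack(out))
```

```text
(no output)
```

View pics/b1.png

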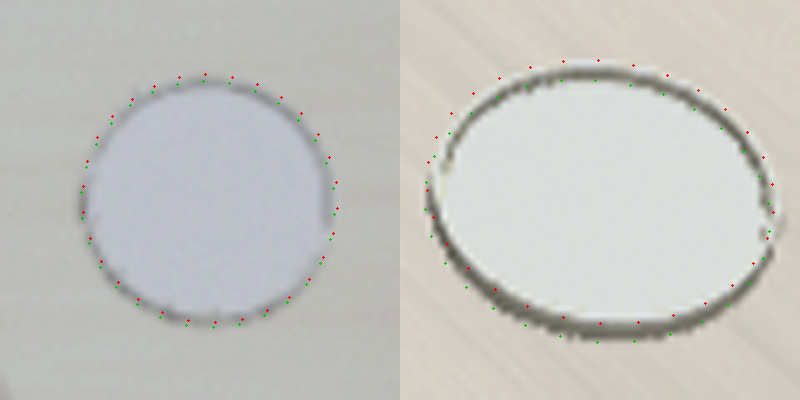

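```bash
python3 -m inch '[{"travel":[0,-40,-2],"turn":0},{"travel":[0,-40,-2],"turn":0},{"travel":[0,-40,-2],"turn":0},{"travel":[0,-40,-2],"turn":0},{"travel":[0,-40,-2],"turn":0},{"travel":[0,-34,-2],"turn":0},{"travel":[0,0,0],"turn":0},{"travel":[0,0,0],"turn":0}]'; python3 -c "
from h import *
go(.6465,-.104,.014,0)"
```

```text
t: 6.68
position: [0.646, -0.103, 0.1087]
tcp_rot: [2.487, 1.569, 2.488]
wrist_force: [0.2, 0.6, 0.4]
gripper_width: 0.0256
t 6.67 pos [ 0.646  -0.103   0.1087] jaw 0.1 w 25.6 F [0.2 0.6 0.4] tilt [-0.002  0.001 -1.   ]
 travel now-axes [94.7 -1.1  0.6]
 turn 0.1 travel after turn [94.7 -1.1  0.6]
```

Overlay fits within about 1 mm in both views, so base ≈ (0.6465, −0.104). Lowering the yellow one.

```bash
python3 -m inch '[{"travel":[30,-1.5,0.5],"turn":0},{"travel":[30,0,0],"turn":0},{"travel":[25,0,0],"turn":0},{"travel":[7,0,0],"turn":0},{"travel":[2,0,0],"turn":0},{"travel":[0,0,0],"turn":0}]';  python3 -m inch '[{"travel":[0,0,0],"turn":0},{"travel":[0,0,0],"turn":0},{"travel":[0,0,0],"turn":0}]' 40; python3 -m inch '[{"travel":[-30,0,0],"turn":0},{"travel":[-40,0,0],"turn":0},{"travel":[-40,0,0],"turn":0},{"travel":[0,40,-10],"turn":0},{"travel":[0,40,-10],"turn":0},{"travel":[0,40,-10],"turn":0},{"travel":[0,40,-10],"turn":0},{"travel":[0,40,-10],"turn":0},{"travel":[0,0,0],"turn":0},{"travel":[0,0,0],"turn":0}]' 70
python3 - <<'E'
from h import *
go(.5619,.291,.12,0)
for n,g in(('top',(314,160)),('side',(358,215))):
    c=robot.camera(n);m=find(c,'yellow',g,25);print(n,m,solve([c],[m[0]],.003,DIM['yellow']) if m[1] else '')
E
```

```text
t: 7.42
position: [0.6479, -0.1052, 0.0167]
tcp_rot: [-0.007, 1.569, -0.006]
wrist_force: [0.6, -0.4, 0.5]
gripper_width: 0.0256
t: 7.8
position: [0.6472, -0.1057, 0.0161]
tcp_rot: [0.024, 1.57, 0.024]
wrist_force: [-0.5, 0.1, -0.4]
gripper_width: 0.0397
t: 9.05
position: [0.597, 0.0938, 0.1259]
tcp_rot: [-1.107, 1.57, -1.107]
wrist_force: [0.6, 0.0, -0.1]
gripper_width: 0.0705
t 9.05 pos [0.597  0.0938 0.1259] jaw 0.0 w 70.5 F [ 0.6  0.  -0.1] tilt [ 0.    -0.001 -1.   ]
 travel now-axes [  5.7 197.2 -34.9]
 turn 0.0 travel after turn [  5.7 197.2 -35.1]
top (array([315.58494624, 160.18064516]), 77.5) [ 0.64807733 -0.10443903]
side (array([359.49450549, 218.44908425]), 227.5) [ 0.64937163 -0.1050772 ]
```

```bash
python3 -m inch '[{"travel":[0,40,-7],"turn":0},{"travel":[0,40,-7],"turn":0},{"travel":[0,40,-7],"turn":0},{"travel":[0,40,-7],"turn":0},{"travel":[30,37.2,-7],"turn":0},{"travel":[40,0,0],"turn":0},{"travel":[25,0,0],"turn":0},{"travel":[0,0,0],"turn":0},{"travel":[0,0,0],"turn":0}]' 70; python3 -c "
from h import *
go(.5619,.291,.011,0)"
```

```text
t: 10.28
position: [0.563, 0.2909, 0.0317]
tcp_rot: [0.252, 1.569, 0.251]
wrist_force: [-0.2, 0.5, 0.4]
gripper_width: 0.0697
t 10.28 pos [0.563  0.2909 0.0317] jaw -0.1 w 69.7 F [-0.2  0.5  0.4] tilt [ 0.001  0.    -1.   ]
 travel now-axes [20.7  0.1 -1.2]
 turn -0.1 travel after turn [20.7  0.1 -1.2]
```

```bash
python3 -m inch '[{"travel":[20.5,0,-1],"turn":0},{"travel":[0,0,0],"turn":0},{"travel":[0,0,0],"turn":0}]' 70;  python3 -m inch '[{"travel":[0,0,0],"turn":0},{"travel":[0,0,0],"turn":0},{"travel":[0,0,0],"turn":0},{"travel":[0,0,0],"turn":0},{"travel":[0,0,0],"turn":0},{"travel":[0,0,0],"turn":0}]' 25;  python3 -m inch '[{"travel":[-30,0,0],"turn":0},{"travel":[-40,0,0],"turn":0},{"travel":[-40,0,0],"turn":0},{"travel":[0,-45,10],"turn":0},{"travel":[0,-45,10],"turn":0},{"travel":[0,-45,10],"turn":0},{"travel":[0,-45,10],"turn":0},{"travel":[0,0,0],"turn":0},{"travel":[0,0,0],"turn":0}]'
python3 - <<'E'
from h import *
go(.648,-.1047,.12,0)
s=robot.read_state()['position']
for n in('top','side'):
    c=robot.camera(n);q=proj(c,[s])[0];m=find(c,'green',q,35)
    if m[1]: 
        X=solve([c],[m[0]],s[2]-.011,DIM['green']);print(n,m,'off',((X-s[:2])*1000).round(1))
E
```

```text
t: 10.65
position: [0.5605, 0.2915, 0.0101]
tcp_rot: [-2.89, 1.57, -2.89]
wrist_force: [-0.5, 0.2, 0.1]
gripper_width: 0.0703
t: 11.4
position: [0.5608, 0.2916, 0.0104]
tcp_rot: [0.491, 1.571, 0.492]
wrist_force: [0.1, -0.0, 1.1]
gripper_width: 0.0384
t: 12.52
position: [0.6006, 0.112, 0.12]
tcp_rot: [2.141, 1.57, 2.142]
wrist_force: [-0.8, 0.0, -0.7]
gripper_width: 0.0389
t 12.53 pos [0.6006 0.112  0.12  ] jaw 0.0 w 38.9 F [-0.8  0.  -0.7] tilt [-0.     0.001 -1.   ]
 travel now-axes [-1.000e-01 -2.167e+02  4.730e+01]
 turn 0.0 travel after turn [-1.000e-01 -2.167e+02  4.740e+01]
side (array([276.23177083, 131.32291667]), 320.0) off [ 2.8 -2.3]
```

```bash
python3 -m inch '[{"travel":[0,-45,10],"turn":0},{"travel":[0,-45,10],"turn":0},{"travel":[0,-45,10],"turn":0},{"travel":[0,-45,10],"turn":0},{"travel":[20,-36.7,7.4],"turn":0},{"travel":[40,0,0],"turn":0},{"travel":[0,0,0],"turn":0},{"travel":[0,0,0],"turn":0}]'
cat >> h.py <<'E'
def look(fn,objs,names=('side',),half=32,size=560):
    """objs: list of (dims,z0,x,y,bgr); overlay rims on a crop round the first"""
    out=[]
    for n in names:
        c=robot.camera(n);u,v=proj(c,[[objs[0][2],objs[0][3],.03]])[0].astype(int)
        im=cv2.copyMakeBorder(c['image'],half,half,half,half,cv2.BORDER_CONSTANT)[v:v+2*half,u:u+2*half,::-1]
        k=cv2.convertScaleAbs(cv2.resize(im,(size,size),interpolation=cv2.INTER_CUBIC),alpha=1.6)
        for d,z0,x,y,col in objs:
            for a in (proj(c,tube(x,y,z0,*d))-[u-half,v-half]+.5)*size/half/2: cv2.circle(k,tuple(int(t) for t in a.round()),1,col,-1)
        out.append(k)
    cv2.imwrite('pics/'+fn,np.hstack(out))
E
python3 - <<'E'
from h import *
go(.648,-.1047,.014,0)
s=robot.read_state()['position']
look('g1.png',[(DIM['yellow'],.003,.648,-.1047,(0,0,255)),(DIM['green'],s[2]-.011,s[0],s[1],(255,0,255))])
E
```

```text
t: 13.62
position: [0.6491, -0.103, 0.061]
tcp_rot: [0.991, 1.57, 0.995]
wrist_force: [0.6, 0.2, -0.4]
gripper_width: 0.039
t 13.62 pos [ 0.6491 -0.103   0.061 ] jaw 0.2 w 39.0 F [ 0.6  0.2 -0.4] tilt [ 0.001  0.001 -1.   ]
 travel now-axes [47.  -1.8 -1.1]
 turn 0.2 travel after turn [47.  -1.8 -1.1]
```

View pics/g1.png

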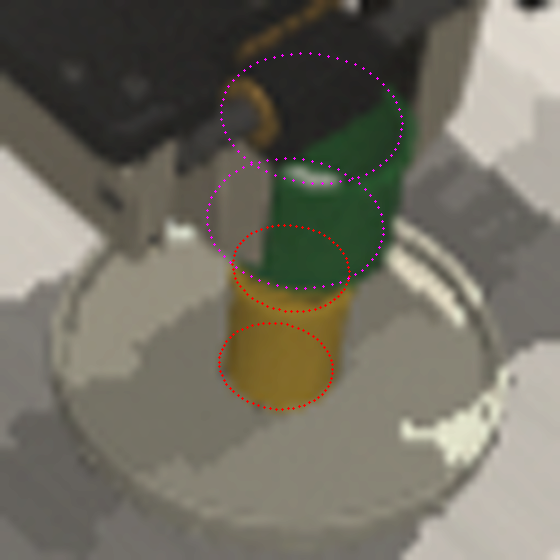

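The green cutter sits at the TCP and the yellow at its estimate; both are shifted alike (about 6 px) from the overlay, so the relative position is good. Lowering.

```bash
python3 -m inch '[{"travel":[15,-1.6,-0.8],"turn":0},{"travel":[15,0,0],"turn":0},{"travel":[10,0,0],"turn":0},{"travel":[6,0,0],"turn":0},{"travel":[0,0,0],"turn":0}]';  python3 -m inch '[{"travel":[0,0,0],"turn":0},{"travel":[0,0,0],"turn":0},{"travel":[0,0,0],"turn":0}]' 52; python3 -m inch '[{"travel":[-30,0,0],"turn":0},{"travel":[-40,0,0],"turn":0},{"travel":[-40,0,0],"turn":0},{"travel":[0,-40,-46],"turn":0},{"travel":[0,-40,-46],"turn":0},{"travel":[0,-40,-46],"turn":0},{"travel":[0,-40,-46],"turn":0},{"travel":[0,-40,-46],"turn":0},{"travel":[0,0,0],"turn":0},{"travel":[0,0,0],"turn":0}]' 80
python3 - <<'E'
from h import *
go(.417,-.305,.011,0)
for n,g in(('top',(314,160)),('side',(358,215))):
    c=robot.camera(n);m=find(c,'green',g,25);print(n,m,solve([c],[m[0]],.003,DIM['green']) if m[1] else '')
E
```

```text
t: 14.3
position: [0.6475, -0.1067, 0.0139]
tcp_rot: [2.929, 1.57, 2.93]
wrist_force: [-0.3, 0.3, -0.1]
gripper_width: 0.0389
t: 14.68
position: [0.6477, -0.1067, 0.0143]
tcp_rot: [-0.119, 1.571, -0.118]
wrist_force: [0.3, 0.6, 0.2]
gripper_width: 0.0516
t: 15.92
position: [0.4182, -0.3068, 0.1245]
tcp_rot: [0.093, 1.57, 0.093]
wrist_force: [0.5, -0.7, 0.2]
gripper_width: 0.0797
t 15.93 pos [ 0.4182 -0.3068  0.1245] jaw 0.0 w 79.7 F [ 0.5 -0.7  0.2] tilt [ 0.001  0.    -1.   ]
 travel now-axes [113.5   1.8  -1.4]
 turn 0.0 travel after turn [113.5   1.8  -1.4]
top (array([317.59955257, 160.2393736 ]), 149.0) [ 0.64775706 -0.10981704]
side (None, 0)
```

```bash
python3 -m inch '[{"travel":[40,1.8,-1.2],"turn":0},{"travel":[40,0,0],"turn":0},{"travel":[23.5,0,0],"turn":0},{"travel":[10,0,0],"turn":0},{"travel":[0,0,0],"turn":0},{"travel":[0,0,0],"turn":0}]' 80;  python3 -m inch '[{"travel":[0,0,0],"turn":0},{"travel":[0,0,0],"turn":0},{"travel":[0,0,0],"turn":0},{"travel":[0,0,0],"turn":0},{"travel":[0,0,0],"turn":0},{"travel":[0,0,0],"turn":0}]' 38;  python3 -m inch '[{"travel":[-30,0,0],"turn":0},{"travel":[-40,0,0],"turn":0},{"travel":[-40,0,0],"turn":0},{"travel":[0,0,0],"turn":0},{"travel":[0,0,0],"turn":0}]'
python3 - <<'E'
from h import *
go(.648,-.1055,.12,0)
look('g2.png',[(DIM['green'],.003,.648,-.1060,(0,0,255)),(DIM['yellow'],.003,.648,-.1050,(255,0,255))],('top','side'),28,400)
E
```

```text
t: 16.77
position: [0.4176, -0.3053, 0.0116]
tcp_rot: [-0.499, 1.569, -0.498]
wrist_force: [0.1, -0.6, 1.4]
gripper_width: 0.08
t: 17.52
position: [0.4166, -0.3052, 0.0109]
tcp_rot: [-0.54, 1.571, -0.54]
wrist_force: [-1.4, 0.8, 4.3]
gripper_width: 0.0503
t: 18.15
position: [0.4161, -0.3047, 0.1201]
tcp_rot: [2.462, 1.57, 2.463]
wrist_force: [0.2, -0.5, -0.7]
gripper_width: 0.0507
t 18.15 pos [ 0.4161 -0.3047  0.1201] jaw 0.1 w 50.7 F [ 0.2 -0.5 -0.7] tilt [-0.001  0.    -1.   ]
 travel now-axes [1.000e-01 1.989e+02 2.321e+02]
 turn 0.1 travel after turn [1.000e-01 1.992e+02 2.319e+02]
```

View pics/g2.png

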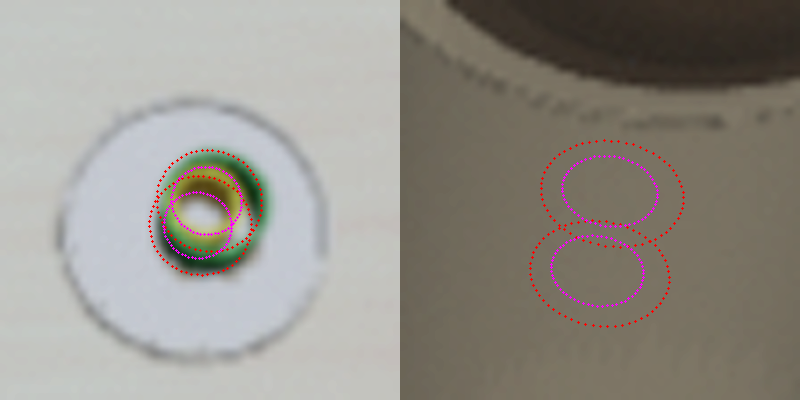

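Top view: green nested round yellow, centred about (314,160) px, about 2–3 mm to −y of yellow. Blue should target about (0.648, −0.1075).

```bash
python3 -m inch '[{"travel":[0,33,38.6],"turn":0},{"travel":[0,33,38.6],"turn":0},{"travel":[0,33,38.6],"turn":0},{"travel":[0,33,38.6],"turn":0},{"travel":[0,33,38.6],"turn":0},{"travel":[20,32,38.6],"turn":0},{"travel":[40,0,0],"turn":0},{"travel":[0,0,0],"turn":0},{"travel":[0,0,0],"turn":0}]'
python3 - <<'E'
from h import *
go(.648,-.1075,.014,0)
s=robot.read_state()['position']
look('b2.png',[(DIM['green'],.003,.648,-.1075,(0,0,255)),(DIM['blue'],s[2]-.011,s[0],s[1],(255,0,255))])
E
```

```text
t: 19.38
position: [0.6473, -0.1091, 0.0605]
tcp_rot: [-2.753, 1.569, -2.753]
wrist_force: [0.2, -0.1, 0.5]
gripper_width: 0.0509
t 19.38 pos [ 0.6473 -0.1091  0.0605] jaw -0.0 w 50.9 F [ 0.2 -0.1  0.5] tilt [-0.001 -0.001 -1.   ]
 travel now-axes [46.5  1.7  0.8]
 turn -0.0 travel after turn [46.5  1.7  0.8]
```

View pics/b2.png

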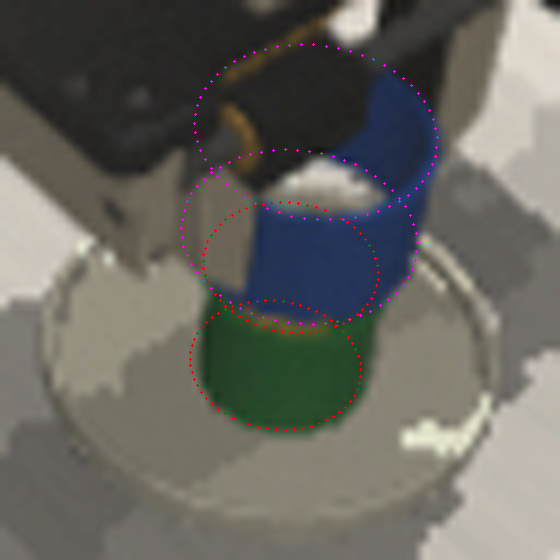

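Blue matches its overlay; green is about 1 px right of its own, so I aim at (0.649, −0.108).

```bash
python3 -m inch '[{"travel":[15,1,1.6],"turn":0},{"travel":[15,0,0],"turn":0},{"travel":[10,0,0],"turn":0},{"travel":[6,0,0],"turn":0},{"travel":[0,0,0],"turn":0}]';  python3 -m inch '[{"travel":[0,0,0],"turn":0},{"travel":[0,0,0],"turn":0},{"travel":[0,0,0],"turn":0}]' 64; python3 -m inch '[{"travel":[-30,0,0],"turn":0},{"travel":[-40,0,0],"turn":0},{"travel":[-40,0,0],"turn":0},{"travel":[0,45,-28],"turn":0},{"travel":[0,45,-28],"turn":0},{"travel":[0,45,-28],"turn":0},{"travel":[0,45,-28],"turn":0},{"travel":[0,0,0],"turn":0},{"travel":[0,0,0],"turn":0}]' 91
python3 - <<'E'
from h import *
go(.3927,.2922,.12,0)
look('b3.png',[(DIM['green'],.003,.649,-.108,(0,0,255)),(DIM['blue'],.003,.649,-.108,(255,0,255))],('top','side'),30,400)
E
```

```text
t: 20.05
position: [0.6495, -0.1069, 0.0144]
tcp_rot: [3.024, 1.57, 3.025]
wrist_force: [0.3, 0.3, -0.4]
gripper_width: 0.0507
t: 20.42
position: [0.6497, -0.1069, 0.0148]
tcp_rot: [-0.116, 1.571, -0.115]
wrist_force: [-1.0, -0.4, -0.3]
gripper_width: 0.0635
t: 21.55
position: [0.5379, 0.0728, 0.1251]
tcp_rot: [-0.311, 1.57, -0.309]
wrist_force: [0.6, -0.1, 0.3]
gripper_width: 0.091
t 21.55 pos [0.5379 0.0728 0.1251] jaw 0.1 w 91.0 F [ 0.6 -0.1  0.3] tilt [ 0.001 -0.    -1.   ]
 travel now-axes [   4.9  219.6 -144.9]
 turn 0.1 travel after turn [   4.9  219.4 -145.2]
```

View pics/b3.png

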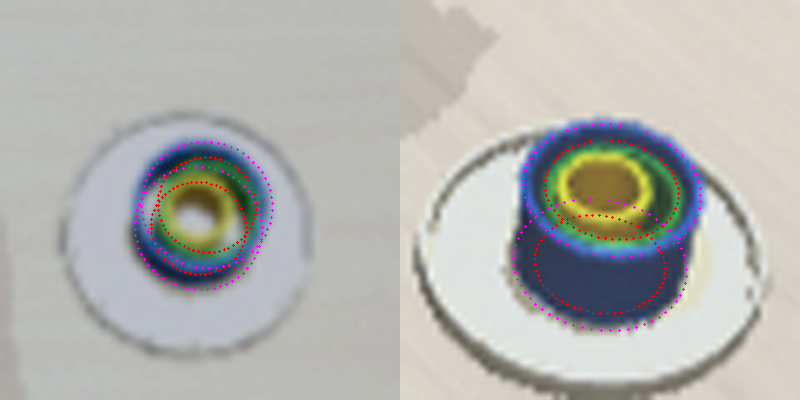

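All three nested; blue ≈ (0.649, −0.107). Now red.

```bash
python3 -m inch '[{"travel":[0,44,-29],"turn":0},{"travel":[0,44,-29],"turn":0},{"travel":[0,44,-29],"turn":0},{"travel":[0,44,-29],"turn":0},{"travel":[0,43.5,-29],"turn":0},{"travel":[30,0,0],"turn":0},{"travel":[40,0,0],"turn":0},{"travel":[0,0,0],"turn":0},{"travel":[0,0,0],"turn":0}]' 91.8
python3 - <<'E'
from h import *
go(.3927,.2922,.011,0)
look('r1.png',[(DIM['red'],0,.3927,.2922,(255,0,255))],('side',),40,500)
E
```

```text
t: 22.78
position: [0.3935, 0.2921, 0.0555]
tcp_rot: [0.316, 1.57, 0.315]
wrist_force: [0.8, -0.1, -0.3]
gripper_width: 0.0918
t 22.77 pos [0.3935 0.2921 0.0555] jaw -0.1 w 91.8 F [ 0.8 -0.1 -0.3] tilt [ 0.001  0.    -1.   ]
 travel now-axes [44.5  0.1 -0.9]
 turn -0.1 travel after turn [44.5  0.1 -0.9]
```

View pics/r1.png

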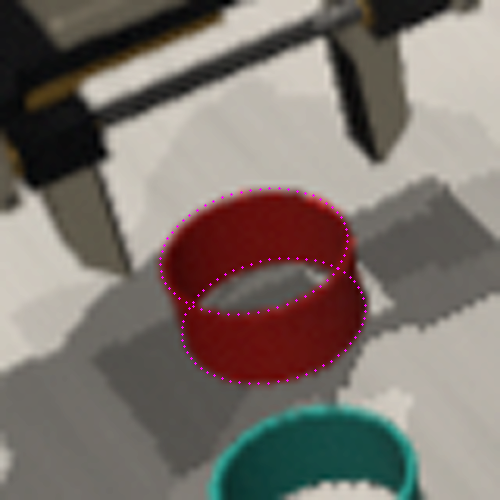

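Red fits its overlay and the fingers straddle it clear of the teal decoy.

```bash
python3 -m inch '[{"travel":[25,0,-0.8],"turn":0},{"travel":[19.5,0,0],"turn":0},{"travel":[0,0,0],"turn":0},{"travel":[0,0,0],"turn":0}]';  python3 -m inch '[{"travel":[0,0,0],"turn":0},{"travel":[0,0,0],"turn":0},{"travel":[0,0,0],"turn":0},{"travel":[0,0,0],"turn":0},{"travel":[0,0,0],"turn":0},{"travel":[0,0,0],"turn":0}]' 52;  python3 -m inch '[{"travel":[-30,0,0],"turn":0},{"travel":[-40,0,0],"turn":0},{"travel":[-50,0,0],"turn":0},{"travel":[0,-45,29],"turn":0},{"travel":[0,-45,29],"turn":0},{"travel":[0,-45,29],"turn":0},{"travel":[0,-45,29],"turn":0},{"travel":[0,0,0],"turn":0},{"travel":[0,0,0],"turn":0}]'; python3 -c "
from h import *
go(.649,-.107,.07,0)"
```

```text
t: 23.32
position: [0.3926, 0.293, 0.0116]
tcp_rot: [0.686, 1.569, 0.686]
wrist_force: [-0.2, 0.7, 0.7]
gripper_width: 0.0916
t: 24.08
position: [0.3917, 0.2926, 0.0105]
tcp_rot: [0.659, 1.57, 0.66]
wrist_force: [-0.2, -0.2, 6.0]
gripper_width: 0.0652
t: 25.2
position: [0.507, 0.1127, 0.1297]
tcp_rot: [2.976, 1.569, 2.976]
wrist_force: [-0.1, 1.1, -0.6]
gripper_width: 0.0646
t 25.2 pos [0.507  0.1127 0.1297] jaw 0.0 w 64.6 F [-0.1  1.1 -0.6] tilt [-0.001  0.    -1.   ]
 travel now-axes [  59.5 -219.7  142.1]
 turn 0.0 travel after turn [  59.5 -219.7  142.1]
```

```bash
python3 -m inch '[{"travel":[0,-44,28.5],"turn":0},{"travel":[0,-44,28.5],"turn":0},{"travel":[0,-44,28.5],"turn":0},{"travel":[0,-44,28.5],"turn":0},{"travel":[20,-43.7,28.1],"turn":0},{"travel":[47,0,0],"turn":0},{"travel":[0,0,0],"turn":0},{"travel":[0,0,0],"turn":0}]'
python3 - <<'E'
from h import *
go(.649,-.107,.014,0)
s=robot.read_state()['position']
look('r2.png',[(DIM['blue'],.003,.649,-.107,(0,0,255)),(DIM['red'],s[2]-.011,s[0],s[1],(255,0,255))],('side',),36)
E
```

```text
t: 26.2
position: [0.6501, -0.1045, 0.064]
tcp_rot: [1.555, 1.57, 1.558]
wrist_force: [0.5, 0.6, 0.1]
gripper_width: 0.0648
t 26.2 pos [ 0.6501 -0.1045  0.064 ] jaw 0.2 w 64.8 F [0.5 0.6 0.1] tilt [ 0.     0.001 -1.   ]
 travel now-axes [50.  -2.6 -1.2]
 turn 0.2 travel after turn [50.  -2.6 -1.1]
```

View pics/r2.png

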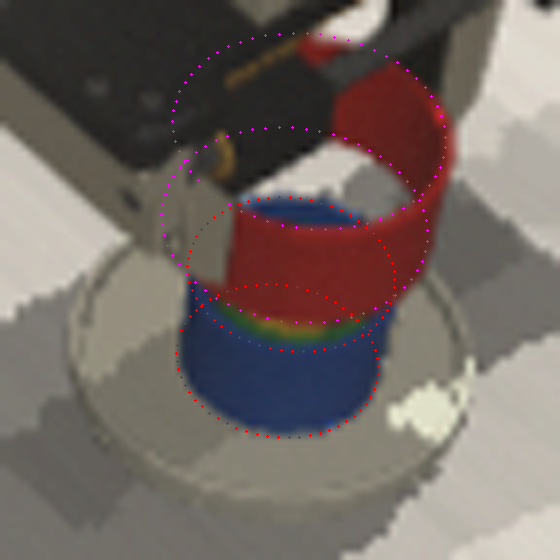

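Red and blue agree with their overlays to within about 1 px. Lowering.

```bash
python3 -m inch '[{"travel":[18,-2.3,-1.2],"turn":0},{"travel":[15,0,0],"turn":0},{"travel":[11,0,0],"turn":0},{"travel":[5.5,0,0],"turn":0},{"travel":[0,0,0],"turn":0}]';  python3 -m inch '[{"travel":[0,0,0],"turn":0},{"travel":[0,0,0],"turn":0},{"travel":[0,0,0],"turn":0}]' 78; python3 -m inch '[{"travel":[-30,0,0],"turn":0},{"travel":[-40,0,0],"turn":0},{"travel":[-40,0,0],"turn":0},{"travel":[0,48,-38],"turn":0},{"travel":[0,48,-38],"turn":0},{"travel":[0,48,-38],"turn":0},{"travel":[0,48,-38],"turn":0},{"travel":[0,0,0],"turn":0},{"travel":[0,0,0],"turn":0}]' 45
python3 - <<'E'
from h import *
go(.467,.085,.052,0)
look('r3.png',[(DIM['red'],.003,.649,-.107,(255,0,255)),((.009,.104),0,.6465,-.104,(0,0,255))],('top','side'),32,400)
E
```

```text
t: 26.88
position: [0.6487, -0.1094, 0.0137]
tcp_rot: [2.682, 1.571, 2.682]
wrist_force: [-0.3, 0.2, -0.4]
gripper_width: 0.065
t: 27.25
position: [0.6487, -0.1094, 0.0137]
tcp_rot: [0.208, 1.571, 0.208]
wrist_force: [-0.9, 0.3, -0.3]
gripper_width: 0.0777
t: 28.38
position: [0.4972, 0.0824, 0.1241]
tcp_rot: [-0.135, 1.57, -0.133]
wrist_force: [0.7, -0.3, 0.2]
gripper_width: 0.0449
t 28.38 pos [0.4972 0.0824 0.1241] jaw 0.1 w 44.9 F [ 0.7 -0.3  0.2] tilt [ 0.001 -0.    -1.   ]
 travel now-axes [ 72.1   2.7 -30.2]
 turn 0.1 travel after turn [ 72.1   2.6 -30.2]
```

View pics/r3.png

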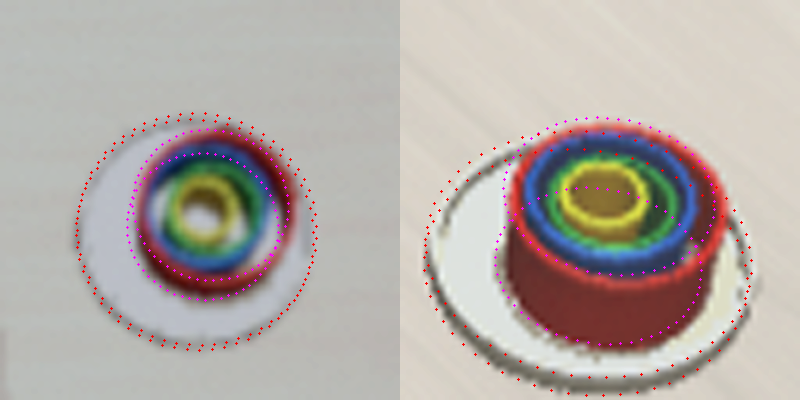

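```bash
cat > chk.py <<'E'
from h import *
from scipy.optimize import minimize
cams=[robot.camera('top'),robot.camera('side')]
for n,g,r in(('red',[(317,160),(362,213)],34),):
    ms=[find(c,n,q,r) for c,q in zip(cams,g)]
    print(n,[(m[1],solve([c],[m[0]],.003,DIM[n]).round(4)) for c,m in zip(cams,ms)],solve(cams,[m[0] for m in ms],.003,DIM[n]).round(4))
E
python3 chk.py
```

```text
red [(492.0, array([ 0.6488, -0.1113])), (1009.0, array([ 0.65  , -0.1108]))] [ 0.6495 -0.1111]
```

Red is about 7.6 mm off the base's middle. That's legal but tight for the cover, so I'll re-grip it and slide it about (−2.5, +5) mm.

```bash
python3 -m inch '[{"travel":[0,-48,38],"turn":0},{"travel":[0,-48,38],"turn":0},{"travel":[0,-48,38],"turn":0},{"travel":[0,-48,38],"turn":0},{"travel":[30,0,0],"turn":0},{"travel":[30,0,0],"turn":0},{"travel":[0,0,0],"turn":0},{"travel":[0,0,0],"turn":0}]' 82; python3 -c "
from h import *
go(.6495,-.1105,.014,0)"
```

```text
t: 29.58
position: [0.6493, -0.1102, 0.0644]
tcp_rot: [-0.426, 1.57, -0.426]
wrist_force: [0.2, 0.1, 0.2]
gripper_width: 0.0815
t 29.57 pos [ 0.6493 -0.1102  0.0644] jaw -0.0 w 81.5 F [0.2 0.1 0.2] tilt [ 0.001 -0.    -1.   ]
 travel now-axes [50.4 -0.3  0.2]
 turn -0.0 travel after turn [50.4 -0.3  0.2]
```

```bash
python3 -m inch '[{"travel":[25,0,0],"turn":0},{"travel":[25,0,0],"turn":0},{"travel":[0,0,0],"turn":0},{"travel":[0,0,0],"turn":0}]';  python3 -m inch '[{"travel":[0,0,0],"turn":0},{"travel":[0,0,0],"turn":0},{"travel":[0,0,0],"turn":0},{"travel":[0,0,0],"turn":0},{"travel":[0,0,0],"turn":0}]' 55; python3 -m inch '[{"travel":[0,2.5,-1.2],"turn":0},{"travel":[0,2.5,-1.3],"turn":0},{"travel":[0,0,0],"turn":0},{"travel":[0,0,0],"turn":0}]';  python3 -m inch '[{"travel":[0,0,0],"turn":0},{"travel":[0,0,0],"turn":0},{"travel":[0,0,0],"turn":0}]' 78; python3 -m inch '[{"travel":[-30,0,0],"turn":0},{"travel":[-40,0,0],"turn":0},{"travel":[-40,0,0],"turn":0},{"travel":[0,48,-46],"turn":0},{"travel":[0,48,-46],"turn":0},{"travel":[0,48,-46],"turn":0},{"travel":[0,48,-41],"turn":0},{"travel":[0,0,0],"turn":0},{"travel":[0,0,0],"turn":0}]' 45; python3 chk.py
python3 - <<'E'
from h import *
go(.467,.085,.052,0)
look('r4.png',[(DIM['red'],.003,.647,-.106,(255,0,255)),((.024,.021),.046,.4676,.0849,(0,0,255))],('side',),30,300)
c=robot.camera('side')
im=c['image'][150:240,190:280,::-1];k=cv2.resize(im,(450,450),interpolation=cv2.INTER_CUBIC);k=cv2.convertScaleAbs(k,alpha=1.6)
for d,z,h in((.089,0,.046),(.021,.046,.024)):
    for a in (proj(c,tube(.4673,.0850,z,h,d))-[190,150]+.5)*5: cv2.circle(k,tuple(int(t) for t in a.round()),1,(0,0,255),-1)
a=cv2.imread('pics/r4.png');a=cv2.copyMakeBorder(a,0,150,0,0,0);cv2.imwrite('pics/r5.png',np.hstack([a,k]))
E
```

```text
t: 30.08
position: [0.6501, -0.1097, 0.0156]
tcp_rot: [-0.158, 1.568, -0.157]
wrist_force: [1.1, -0.4, -0.0]
gripper_width: 0.0819
t: 30.7
position: [0.6494, -0.1095, 0.0148]
tcp_rot: [-0.104, 1.57, -0.103]
wrist_force: [-2.1, 0.7, 5.9]
gripper_width: 0.0652
t: 31.2
position: [0.6475, -0.1055, 0.0148]
tcp_rot: [-0.451, 1.568, -0.451]
wrist_force: [2.0, -3.2, 6.7]
gripper_width: 0.0648
t: 31.58
position: [0.6454, -0.1037, 0.013]
tcp_rot: [2.745, 1.569, 2.746]
wrist_force: [0.0, -0.4, -0.2]
gripper_width: 0.0781
t: 32.7
position: [0.476, 0.0784, 0.1239]
tcp_rot: [-0.121, 1.57, -0.12]
wrist_force: [0.8, -1.2, -0.4]
gripper_width: 0.0448
red [(493.0, array([ 0.6472, -0.1074])), (1009.5, array([ 0.6483, -0.1075]))] [ 0.6478 -0.1075]
t 32.8 pos [0.4767 0.0772 0.1238] jaw -0.1 w 45.2 F [-0.5 -1.1  0.4] tilt [ 0.001 -0.    -1.   ]
 travel now-axes [71.8  7.8 -9.8]
 turn -0.1 travel after turn [71.8  7.8 -9.8]
```

View pics/r5.png

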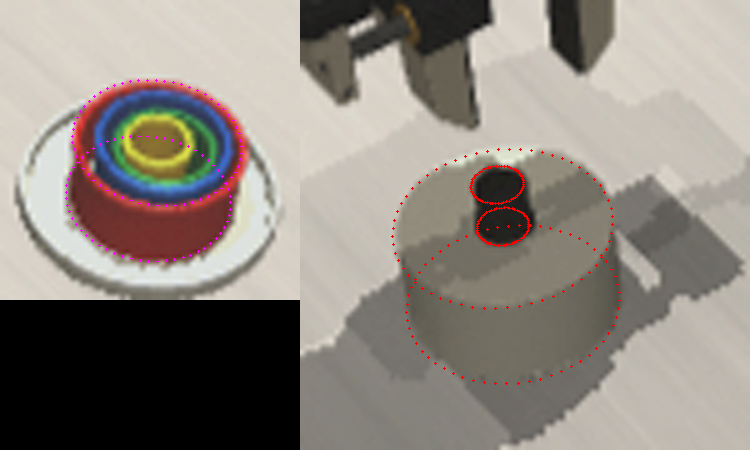

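Red is now at (0.648, −0.1075), about 4 mm off middle, and all four are nested. The cover overlay fits at (0.468, 0.0845), so I'm gripping the knob.

```bash
python3 -m inch '[{"travel":[20,7.3,-9],"turn":0},{"travel":[30,0,0],"turn":0},{"travel":[21,0,0],"turn":0},{"travel":[0,0,0],"turn":0},{"travel":[0,0,0],"turn":0}]';  python3 -m inch '[{"travel":[0,0,0],"turn":0},{"travel":[0,0,0],"turn":0},{"travel":[0,0,0],"turn":0},{"travel":[0,0,0],"turn":0},{"travel":[0,0,0],"turn":0},{"travel":[0,0,0],"turn":0}]' 8; python3 -m inch '[{"travel":[-20,0,0],"turn":0},{"travel":[-30,0,0],"turn":0},{"travel":[-40,0,0],"turn":0},{"travel":[0,0,0],"turn":0},{"travel":[0,0,0],"turn":0}]'; python3 -c "
from h import *
go(.647,-.1048,.135,0)"
```

```text
t: 33.52
position: [0.4674, 0.0852, 0.0531]
tcp_rot: [-0.028, 1.57, -0.028]
wrist_force: [-0.1, 0.1, -0.0]
gripper_width: 0.045
t: 34.28
position: [0.4675, 0.0858, 0.0531]
tcp_rot: [0.214, 1.569, 0.214]
wrist_force: [2.3, -0.2, 3.5]
gripper_width: 0.0201
t: 34.9
position: [0.4654, 0.0855, 0.1418]
tcp_rot: [-2.972, 1.569, -2.971]
wrist_force: [-0.5, -0.1, -1.9]
gripper_width: 0.0201
t 34.9 pos [0.4654 0.0855 0.1418] jaw 0.1 w 20.1 F [-0.5 -0.1 -1.9] tilt [-0.002 -0.    -1.   ]
 travel now-axes [   6.5 -190.5  181.4]
 turn 0.1 travel after turn [   6.5 -190.3  181.6]
```

```bash
python3 -m inch '[{"travel":[0,-38,36],"turn":0},{"travel":[0,-38,36],"turn":0},{"travel":[0,-38,36],"turn":0},{"travel":[0,-38,36],"turn":0},{"travel":[0,-38,37],"turn":0},{"travel":[25,0,0],"turn":0},{"travel":[18,0,0],"turn":0},{"travel":[0,0,0],"turn":0},{"travel":[0,0,0],"turn":0}]'
python3 - <<'E'
from h import *
go(.647,-.104,.056,0)
s=robot.read_state()['position']
look('k1.png',[((.009,.104),0,.6465,-.104,(0,0,255)),((.046,.089),s[2]-.053,s[0],s[1]-.0008,(255,0,255))],('side',),45)
E
```

```text
t: 36.02
position: [0.6476, -0.1032, 0.0997]
tcp_rot: [2.531, 1.57, 2.533]
wrist_force: [0.2, -0.2, -0.5]
gripper_width: 0.02
t 36.02 pos [ 0.6476 -0.1032  0.0997] jaw 0.1 w 20.0 F [ 0.2 -0.2 -0.5] tilt [-0.001  0.    -1.   ]
 travel now-axes [43.7 -0.8 -0.6]
 turn 0.1 travel after turn [43.7 -0.8 -0.6]
```

View pics/k1.png

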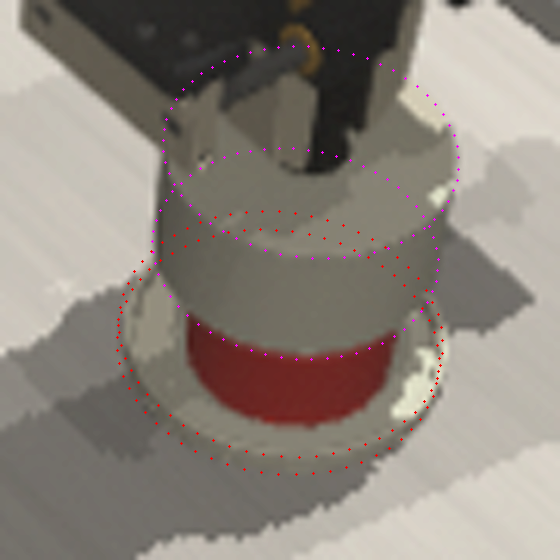

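Cover held level and its overlay matches; base and red are centred under it. Lowering it in stages and watching the force.

```bash
python3 -m inch '[{"travel":[10,-0.9,-0.3],"turn":0},{"travel":[15,0,0],"turn":0},{"travel":[7,0,0],"turn":0},{"travel":[3,0,0],"turn":0},{"travel":[0,0,0],"turn":0}]';python3 -m inch '[{"travel":[3,0,0],"turn":0},{"travel":[3,0,0],"turn":0},{"travel":[2,0,0],"turn":0},{"travel":[0,0,0],"turn":0},{"travel":[0,0,0],"turn":0}]'; python3 -c "
from h import *
go(.647,-.1045,.056,0)"
```

```text
t: 36.7
position: [0.6474, -0.1051, 0.0644]
tcp_rot: [3.087, 1.57, 3.088]
wrist_force: [-0.1, -0.1, -1.5]
gripper_width: 0.0198
t: 37.33
position: [0.6476, -0.1051, 0.0568]
tcp_rot: [-0.123, 1.571, -0.122]
wrist_force: [0.3, 0.3, -1.1]
gripper_width: 0.02
t 37.33 pos [ 0.6476 -0.1051  0.0568] jaw 0.0 w 20.0 F [ 0.3  0.3 -1.1] tilt [ 0. -0. -1.]
 travel now-axes [ 0.8  0.6 -0.6]
 turn 0.0 travel after turn [ 0.8  0.6 -0.6]
```

```bash
python3 -m inch '[{"travel":[0.8,0,0],"turn":0},{"travel":[0,0,0],"turn":0},{"travel":[0,0,0],"turn":0}]';python3 -m inch '[{"travel":[0,0,0],"turn":0},{"travel":[0,0,0],"turn":0},{"travel":[0,0,0],"turn":0},{"travel":[0,0,0],"turn":0}]' 45; python3 -m inch '[{"travel":[-20,0,0],"turn":0},{"travel":[-40,0,0],"turn":0},{"travel":[-50,0,0],"turn":0},{"travel":[0,48,-41],"turn":0},{"travel":[0,48,-41],"turn":0},{"travel":[0,48,-41],"turn":0},{"travel":[0,48,-41],"turn":0},{"travel":[0,0,0],"turn":0},{"travel":[0,0,0],"turn":0},{"travel":[0,0,0],"turn":0}]'
python3 - <<'E'
from h import *
look('k2.png',[((.009,.104),0,.6465,-.104,(0,0,255)),((.046,.089),.003,.6475,-.105,(255,0,255)),((.024,.021),.049,.6475,-.105,(0,255,0))],('top','side'),34,400)
cams=[robot.camera('top'),robot.camera('side')];ms=[]
for c in cams:
    q=proj(c,[[.6475,-.105,.061]])[0].astype(int);g=c['image'].max(2);k=np.zeros_like(g);cv2.circle(k,tuple(int(t) for t in q),13,1,-1)
    ys,xs=np.nonzero((g<55)&(k>0));ms.append(cen(np.c_[xs,ys])[0])
D=(.024,.021);print('knob',[solve([c],[k],.049,D).round(4) for c,k in zip(cams,ms)],solve(cams,ms,.049,D).round(4))
E
```

```text
t: 37.7
position: [0.6479, -0.1051, 0.0562]
tcp_rot: [-0.061, 1.57, -0.06]
wrist_force: [-0.4, 0.4, 0.0]
gripper_width: 0.0198
t: 38.2
position: [0.6475, -0.1051, 0.0559]
tcp_rot: [2.875, 1.571, 2.875]
wrist_force: [0.2, -0.2, -0.5]
gripper_width: 0.0452
t: 39.45
position: [0.4863, 0.0835, 0.1666]
tcp_rot: [-0.156, 1.569, -0.158]
wrist_force: [-0.7, -0.1, -0.2]
gripper_width: 0.0448
knob [array([ 0.6463, -0.1032]), array([ 0.6466, -0.1068])] [ 0.6468 -0.1053]
```

View pics/k2.png

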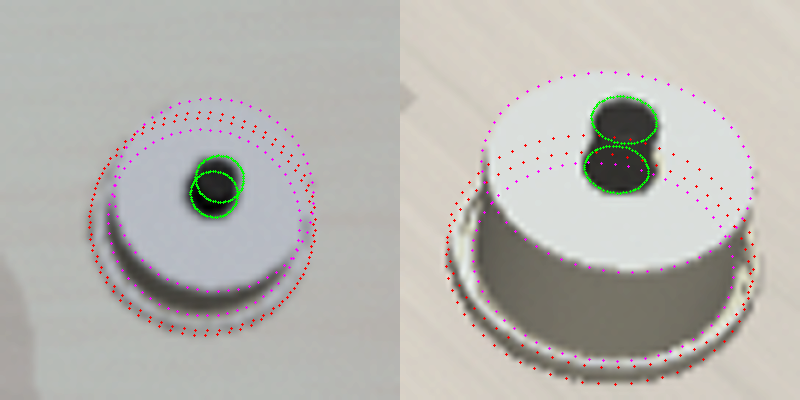

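The cover stands level inside the rim: knob at about (0.647, −0.105), and its seated-height overlay matches the side view. Quick cup check, then handing in.

Run:
```python
from h import *
c=robot.camera('top')
for q in((396,187),(324,229)): print(solve([c],[find(c,'brown',q,28)[0]],0,DIM['brown']).round(4))
robot.sign_off()
```

```text
[ 0.5702 -0.3145]
[ 0.4632 -0.1181]
the job is handed in; nothing more can be done
```

The four cutters are nested yellow, green, blue, red in the base and the cover is on over them. The job was handed in at about 40 s of the 128 s, and the hand-in gives no verdict.

- **Red cutter:** it first landed about 7.6 mm off the base's middle. I re-gripped it and slid it to about 4 mm off, so the cover had room. All four were still nested in the picture afterwards.
- **Cover:** the last pictures show it level inside the rim. Its outline matches a cover standing on the base's floor, and the knob is within about 1–2 mm of the base's centre. The side and top cameras disagreed by about 3.6 mm on the knob's y position, and by about 3 mm on the base's.
- **Baking cups:** the top camera puts both within 0.1 mm of where they started.
- **Gripper:** open and well clear of everything when I handed in.
- **Not checked:** I could not see the cutters once the cover was on. The cover went down with no sign of contact, and the wrist force stayed under about 2 N.

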